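Tip a standing solenoid body over its heel stop into a rubber-lined cradle

ROBOT

A 7-joint arm with a two-finger parallel gripper is mounted at the origin on a cart in front of the work surface, level with it; the furniture and walls round the work are solid. World frame = base frame: x ahead of the robot, y to its left, z up, the work surface at z = 0. Lengths are in m, angles in degrees, forces in N, time in s.
With the tool pointing down it reaches from about 0.35 to 0.775 m from the base axis. Payload 3.1 kg.
Tool frame: the origin (TCP) lies on the centre line of the jaws, within the pads' length; the fingertips stand 17 mm ahead of it and the grasp point (between the pads) lies 2 mm behind it (robot.tip_reach is the distance from the TCP to the fingertips, in m); z points along the fingers, y is the direction in which the jaws open and shut (so a half turn about z gives the same grasp; the last joint's range is limited). The gripper opens to 85 mm and grips with 20 to 120 N. Pads are 22 mm wide; open, the fingers measure 114 mm over their backs; the gripper's body (76 mm by 85 mm) begins 54 mm behind the grasp point. The pads swing forward as they close: fully open they stand 13 mm farther back than shut.
Start: joints at [74.273, 17.813, 0.802, 86.603, -0.252, 75.585, -1.558], TCP at [0.127, -0.535, 0.248] pointing down, gripper open.
Joint ranges: [-154.91, 154.91], [-16.99, 109.72], [-72.82, 74.43], [7.12, 147.25], [-82.49, 262.49], [11.32, 116.49], [-174.64, 174.64]. Speed limits (degrees/s): [159.86, 159.86, 180, 180, 180, 180, 180].

INTERFACE

Orientations are given as [roll, pitch, yaw] about the fixed x, y, z axes, in that order (R = Rz(yaw) Ry(pitch) Rx(roll)).
In Python, from station import robot, fingers, vision, workorder, recognise gives the robot as it stands. Calls block until the motion is done:
- robot.move_to(position, orientation): joint-space move of the TCP to a pose.
- robot.line_to(position, orientation=None, velocity=0.15, f_stop=None): straight line of the TCP; orientation=None keeps the orientation; velocity is the mean speed in m/s. With f_stop (N) it stops when the force on the tool has changed by that much, and returns True; else False.
- robot.move_j(angles): joint-space move.
- fingers.gripper_to(opening, force=None): opening from 0.0 (shut) to 1.0 (fully open); force is the grip in N (None keeps the last); returns when the fingers have stopped.
- robot.pause(seconds).
- robot.inverse_kinematics(position, orientation): joint angles nearest the present ones, or None.
- vision.grab_frame(name): name is "scene" or "top" or "wrist"; returns the picture (480x640x3 uint8, red, green, blue); there is no depth.
- vision.calibration(name): a dict with "mtx" (3x3 intrinsics, pixels), "extrinsics" (4x4, takes a point from world to camera coordinates); the wrist camera has in their place "T_tool_cam" (4x4, takes a point from camera to tool coordinates, whose origin is the TCP and whose axes are the flange's). Camera axes: x right, y up, looking along -z (the intrinsics and any distortion apply to the point x, -y, -z); pixel columns grow to the right and rows downward; lengths in m; the calibration is good to about 2 mm. The wrist camera is an equidistant fisheye: a pixel r from the principal point sees the ray r / f radians off the axis. A picture is of the moment at which its call begins: read the wrist's pose just before it. calibration takes no time and is no camera call.
A pose or a line that the arm cannot do raises robot.PlanningError and nothing moves.
- workorder.close_job(): hands the job in, once; it reports no verdict.
Trained networks look in the newest picture that a camera, given by its name, has taken for a name from the list of things; names that differ only in an ending like _2 or _b are one class to them, and where a whole thing is asked for, a point or a joint stands for the part that bears it (a point fixed in the world has none). Each returns a list of dicts, best first, with "p" (0 to 1); they miss things now and then, are a little off and sometimes report something else, mostly with a low value. They report only what shows in the picture. A call takes as long as a camera call.
- recognise(label, camera): "rect" ([centre column, centre row, width, height] in pixels, round what is visible of it).
Readings, each from a call of its own:
- robot.current_time_s(): time.
- robot.current_joint_positions(): joint angles.
- robot.current_dq(): joint speeds.
- robot.current_joint_torque(): joint torques, N m.
- robot.current_tool_pos(): TCP position.
- robot.current_eef_rot(): TCP orientation.
- robot.current_contact_force(): force on the tool from outside, world axes, zero at the start.
- robot.current_torque(): the same for the moment, N m.
- robot.current_finger_gap(): opening from 0.0 (shut) to 1.0 (fully open).
Only numpy, scipy, OpenCV 4.12 (cv2) and the standard library are available. Lean on these libraries where they do the work, as an engineer would, in place of code of your own. Each camera call takes 0.05 s, during which the arm holds its last target.

TASK

Without grasping or lifting it, push the standing dark solenoid body upright along the bench with the fingertips until it stands against both rubber heel blocks of the cradle and pause there for a moment; then tip it over the heel, away from you, so that it lies on its side with its tube in the blue V saddle. Lower it gently all the way, keeping it held back once it is past its balance point so that it never drops, then take the fingers away and leave everything else where it is.

Things in the scene. Friction and masses are not known exactly. Their poses are not given: they have to be found in the camera images.
- solenoid: Dark brown solenoid body, loose, 0.42 kg, standing on its disc. Disc: 70 mm across, 30 mm high. Tube: 38 mm across, from the disc's top face up to 99 mm; its root is up to 5 mm off the disc's centre. A flat ledge 11 to 21 mm wide thus rings the tube at 30 mm height; fingertips fit in the corner between tube and ledge. Origin: centre of the disc's underside; z axis runs up the tube
- tube_end (a point): Centre of the free end face of the solenoid's tube, 99 mm along the solenoid's z axis
- solenoid_mid (a point): Point on the solenoid's axis 35 mm above its underside, about its centre of mass. The solenoid tips about the top inner corners of the heel blocks; past about 50 degrees it falls by itself unless the ledge on the near side of its tube is held back
- cradle: Cradle, fixed to the bench, 120x104 mm: two black rubber heel blocks near the robot, a 4 mm plate, and a blue rubber-lined V saddle. Origin: on the bench, midway between the heel blocks, in the plane of their near faces; x axis level, from the heel to the saddle; z up. Blocks: 12 mm high, x 0 to 24, |y| 20 to 46 mm. The standing disc touches both with its centre at x = -29 mm, y = 0
- v_saddle (a point): Bottom of the V saddle's 90 degree groove, at x = 68, y = 0, z = 14 mm of the cradle. Saddle: x 56 to 80 mm, arms up to z = 40 mm at |y| = 26 mm. The lying solenoid rests with its disc on the heel blocks and its tube in the V: underside centre at about x = -12, z = 40 mm of the cradle, tube level along the cradle's x
- coil_a: Bystander, loose: wound coil, orange-red wire on white flanges, 45x47x56 mm. Origin: centre of its underside
- coil_b: Bystander, loose: wound coil, orange-red wire on white flanges, 42x46x53 mm. Origin: centre of its underside
- shell: Bystander, loose: pressed aluminium half shell, 46x36x13 mm. Origin: centre of its underside
- pliers: Bystander, loose: long-nosed pliers with blue handles, 178x55x14 mm. Origin: centre of its underside
- screwdriver_a: Bystander, loose: screwdriver with orange handle, 174 mm long. Origin: centre of its underside
- screwdriver_b: Bystander, loose: screwdriver with blue handle, 139 mm long. Origin: centre of its underside
- tape_roll: Bystander, loose: roll of yellow tape lying flat, 64 mm across, 18 mm high. Origin: centre of its underside
- solder_reel: Bystander, loose: reel of solder, 58x76x53 mm. Origin: centre of its underside
- marker_pen: Bystander, loose: white marker pen with black cap, 128 mm long. Origin: centre of its underside

How it is judged (in metres and radians):
On the way:
1. the solenoid stands upright (within 9 degrees) against both heel blocks (within 6 mm) for 0.2 s (x of solenoid in the frame of cradle between -0.035 and -0.02 m and y of solenoid in the frame of cradle between -0.008 and 0.008 m and angle between solenoid's own z axis and vertical below 0.16 rad), for 0.2 s.
At the end, for the whole second after the job is handed in: Solenoid at rest on its side in the cradle, carried by it (> 1 N): tilt 82 to 98 deg, axis within 0.15 rad of cradle x, tube end beyond x = 70 mm; underside centre at x -24 to +2, |y| < 10, z 33 to 47 mm in the cradle frame (angle between solenoid's own z axis and vertical between 1.43 and 1.71 rad and angle between the z axis of solenoid and the x axis of cradle, either way round below 0.15 rad and x of tube_end in the frame of cradle above 0.07 m and x of solenoid in the frame of cradle between -0.024 and 0.002 m and y of solenoid in the frame of cradle between -0.01 and 0.01 m and z of solenoid in the frame of cradle between 0.033 and 0.047 m and contact force between solenoid and cradle above 1 N and linear speed of solenoid below 0.02 m/s and angular speed of solenoid below 0.1 rad/s); the robot touches nothing.
It fails at once if the solenoid drops or is flung over instead of being lowered gently (it turns faster than 3 rad/s) (angular speed of solenoid above 3 rad/s).
It fails at once if the solenoid is lifted: its middle rises above 66 mm (tipping over the heel takes it to about 49 mm) (height (world z) of solenoid_mid above 0.066 m).
It fails at once if the solenoid is tipped or carried away from the heel (tilted over 20 degrees while more than 20 mm short of the heel) (angle between solenoid's own z axis and vertical above 0.35 rad and x of solenoid_mid in the frame of cradle below -0.049 m).
It fails at once if the solenoid is squeezed or pressed with more than 18 N (contact force between the fingers and solenoid above 18 N).
It fails at once if a bystander is moved by more than 15 mm (distance of any of coil_a, coil_b, shell, pliers, screwdriver_a, screwdriver_b, tape_roll, solder_reel, marker_pen from where it was at the start of the episode above 0.015 m).
It also fails if it takes over 69 s, if anything falls off the work surface, if the arm or the gripper's body presses on something with over 40 N, if the wrist force passes 120 N, or if a joint passes its speed limit or range.

## Working session

There is one attempt and no reset: what is moved stays moved. The work goes in short steps, each a Python script; the robot and the scene stay as the last script left them, time stands still between calls to the robot, and variables do not carry over. Pictures are saved under pics/ and viewed, and the job is handed in when it is done.

```bash
mkdir -p pics; ls; python3 - <<'E'
from station import robot, fingers, vision, workorder, recognise
import cv2,numpy as np
for n in ["scene","top","wrist"]:
    im=vision.grab_frame(n); cv2.imwrite(f"pics/{n}0.png",im[:,:,::-1])
    for l in ["solenoid","cradle","v_saddle"]:
        print(n,l,[(np.round(d["rect"]),round(d["p"],2)) for d in recognise(l,n)][:3])
    c=vision.calibration(n); print({k:(np.round(v,4).tolist() if not isinstance(v,str) else v) for k,v in c.items()})
print(robot.current_time_s(),robot.current_tool_pos(),robot.current_eef_rot(),robot.tip_reach)
E
```

```text
pics
scene solenoid [(array([278., 233.,  23.,  37.]), 0.7)]
scene cradle [(array([298., 226.,  32.,  23.]), 0.88)]
scene v_saddle [(array([297., 226.,  31.,  25.]), 0.9)]
{'mtx': [[590.6446, 0.0, 317.3708], [0.0, 590.6446, 239.96], [0.0, 0.0, 1.0]], 'extrinsics': [[0.5163, -0.8564, -0.0075, -0.3208], [0.3964, 0.2312, 0.8885, -0.2524], [-0.7592, -0.4617, 0.4588, -1.4411], [0.0, 0.0, 0.0, 1.0]]}
top solenoid [(array([252., 229.,  26.,  24.]), 0.62)]
top cradle [(array([243., 188.,  43.,  48.]), 0.97)]
top v_saddle [(array([242., 188.,  47.,  48.]), 0.59), (array([437., 190.,  25.,  25.]), 0.38)]
{'mtx': [[494.4185, 0.0, 317.5362], [0.0, 494.4185, 238.1479], [0.0, 0.0, 1.0]], 'extrinsics': [[-0.0171, -0.9997, -0.017, -0.0662], [0.9832, -0.0199, 0.1814, -0.5073], [-0.1817, -0.0136, 0.9833, -1.2216], [0.0, 0.0, 0.0, 1.0]]}
wrist solenoid []
wrist cradle []
wrist v_saddle []
{'mtx': [[371.6483, 0.0, 324.7273], [0.0, 371.6483, 243.8193], [0.0, 0.0, 1.0]], 'T_tool_cam': [[0.0004, 0.9657, 0.2598, 0.0653], [1.0, -0.0002, -0.001, 0.0003], [-0.0009, 0.2598, -0.9657, -0.1255], [0.0, 0.0, 0.0, 1.0]]}
0.6 [ 0.12690962 -0.53518099  0.24832183] [1.79997029e+02 9.73842102e-05 1.33406813e+01] 0.017
```

View pics/scene0.png

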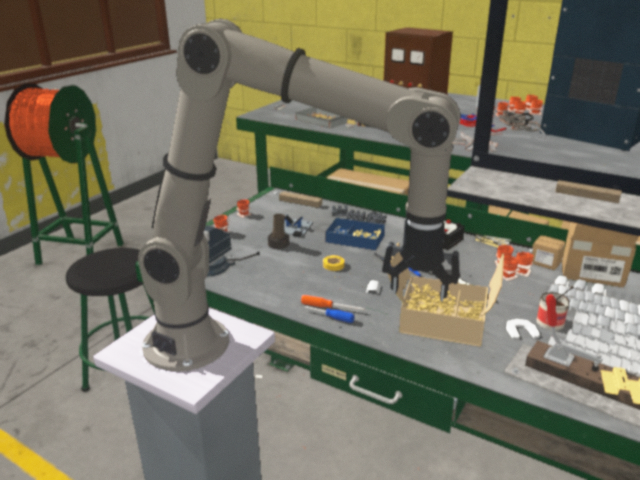

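View pics/top0.png

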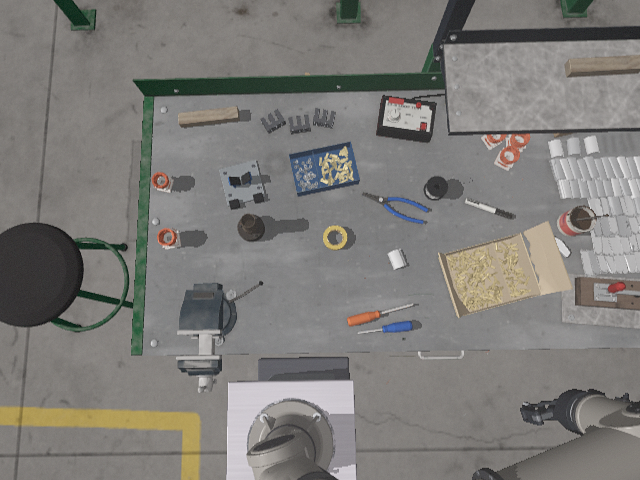

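```bash
python3 - <<'E'
import cv2
im=cv2.imread("pics/top0.png")[140:270,180:320]
cv2.imwrite("pics/topz.png",cv2.resize(im,None,fx=4.5,fy=4.5,interpolation=cv2.INTER_CUBIC))
E
```

```text
(no output)
```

View pics/topz.png

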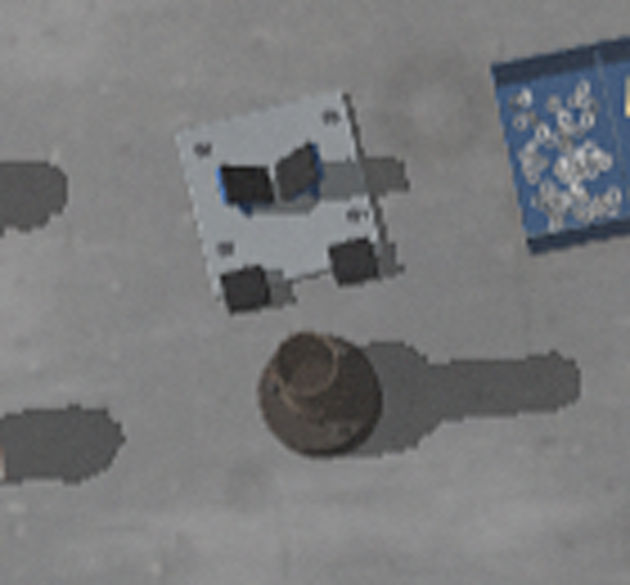

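```bash
cat > h.py <<'E'
import numpy as np, cv2
from scipy.spatial.transform import Rotation as Ro
def ray(cal,u,v):
    # pinhole world ray
    K=np.array(cal["mtx"]);T=np.array(cal["extrinsics"])
    p=np.linalg.inv(K)@[u,v,1]; d=np.array([p[0],-p[1],-p[2]])
    R=T[:3,:3]; return -R.T@T[:3,3], R.T@d
def pix2plane(cal,u,v,z):
    o,d=ray(cal,u,v); return o+d*(z-o[2])/d[2]
def proj(cal,P):
    K=np.array(cal["mtx"]);T=np.array(cal["extrinsics"])
    c=T[:3,:3]@P+T[:3,3]; q=K@[c[0],-c[1],-c[2]]; return q[:2]/q[2]
def wristpose(cal,pos,rpy):
    R=Ro.from_euler('xyz',rpy,degrees=True).as_matrix()
    T=np.eye(4);T[:3,:3]=R;T[:3,3]=pos
    return T@np.array(cal["T_tool_cam"])
def wpix2plane(cal,Tc,u,v,z):
    K=np.array(cal["mtx"]); x=(u-K[0,2]);y=(v-K[1,2]); r=np.hypot(x,y); th=r/K[0,0]
    s=np.sin(th)/max(r,1e-9); d=np.array([x*s,-y*s,-np.cos(th)])
    d=Tc[:3,:3]@d;o=Tc[:3,3]; return o+d*(z-o[2])/d[2]
def wproj(cal,Tc,P):
    K=np.array(cal["mtx"]); c=Tc[:3,:3].T@(np.array(P)-Tc[:3,3]); x,y,z=c[0],-c[1],-c[2]
    rr=np.hypot(x,y); th=np.arctan2(rr,z); return np.array([K[0,2]+K[0,0]*th*x/rr,K[1,2]+K[0,0]*th*y/rr])
E
python3 - <<'E'
from station import robot, fingers, vision
from h import *
c=vision.calibration("top")
z2=lambda x,y:(180+x/4.5,140+y/4.5)
for n,p,z in [("blkL near top L",(228,288),.012),("blkR near top R",(385,260),.012),("plate far L",(178,133),.004),("plate far R",(347,93),.004),("disc c",(320,395),.03),("tube end",(306,362),.099)]:
    print(n,np.round(pix2plane(c,*z2(*p),z),4))
for q in [(437,190),(165,238),(162,182),(335,238),(205,345),(188,290)]: print(q,np.round(pix2plane(c,*q,.03),3))
E
```

```text
blkL near top L [0.6098 0.1556 0.012 ]
blkR near top R [0.625  0.0621 0.012 ]
plate far L [0.7094 0.189  0.004 ]
plate far R [0.7325 0.0865 0.004 ]
disc c [0.54   0.0976 0.03  ]
tube end [0.5442 0.095  0.099 ]
(437, 190) [ 0.631 -0.392  0.03 ]
(165, 238) [0.517 0.323 0.03 ]
(162, 182) [0.67  0.337 0.03 ]
(335, 238) [ 0.508 -0.121  0.03 ]
(205, 345) [0.242 0.211 0.03 ]
(188, 290) [0.381 0.258 0.03 ]
```

```bash
python3 - <<'E'
from station import robot, fingers, vision, recognise
from h import *
robot.move_to([0.40,-0.2,0.30],[180,0,12])
robot.move_to([0.56,0.10,0.25],[180,0,12])
robot.pause(.3)
p,r=robot.current_tool_pos(),robot.current_eef_rot()
im=vision.grab_frame("wrist"); cv2.imwrite("pics/w1.png",im[:,:,::-1])
np.savez("w1.npz",p=p,r=r)
print(p,r,robot.current_joint_positions(),robot.current_time_s(),robot.current_contact_force())
for l in ["solenoid","cradle"]: print(l,[(np.round(d["rect"]),round(d["p"],2)) for d in recognise(l,"wrist")][:3])
E
```

```text
[0.5601376  0.09893691 0.25025011] [ 1.79966685e+02 -1.99077458e-02  1.18999930e+01] [  13.3840473    23.81064     -35.91926721   82.29130362   14.0192189
   78.37844938 -101.10085343] 3.8417 [ 0.43966846 -0.64969987 -0.19859137]
solenoid [(array([321., 234.,  72.,  84.]), 0.9)]
cradle [(array([320., 105., 110., 123.]), 0.98)]
```

View pics/w1.png

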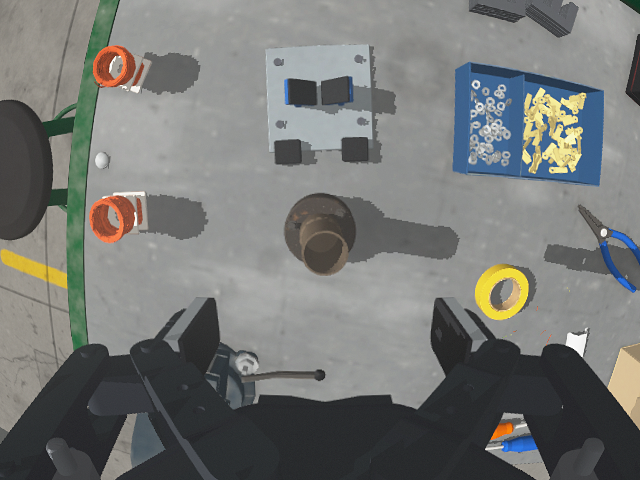

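```bash
python3 - <<'E'
import cv2
im=cv2.imread("pics/w1.png")[30:290,240:420]
cv2.imwrite("pics/w1z.png",cv2.resize(im,None,fx=2.3,fy=2.3,interpolation=cv2.INTER_CUBIC)) 
im=cv2.imread("pics/w1.png")[185:285,270:390]
cv2.imwrite("pics/w1y.png",cv2.resize(im,None,fx=6,fy=6,interpolation=cv2.INTER_CUBIC)) 
im=cv2.imread("pics/w1.png")[60:170,255:390]
cv2.imwrite("pics/w1x.png",cv2.resize(im,None,fx=5,fy=5,interpolation=cv2.INTER_CUBIC)) 
E
```

```text
(no output)
```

View pics/w1y.png

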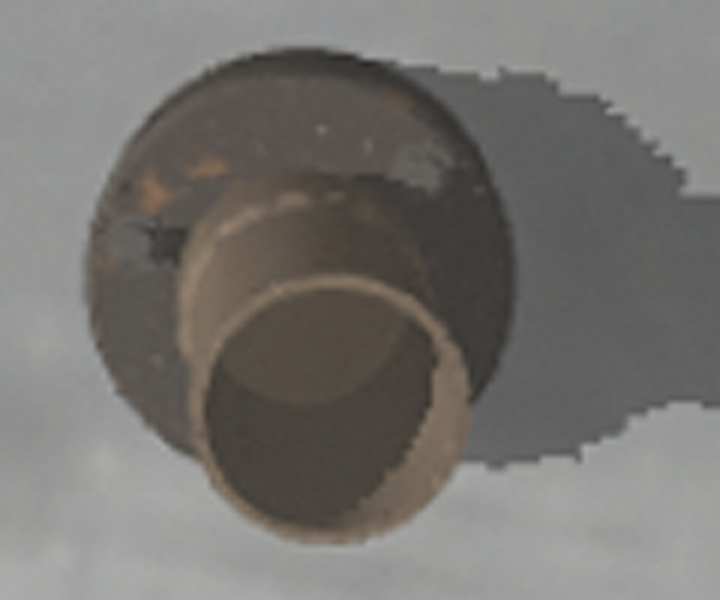

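View pics/w1x.png

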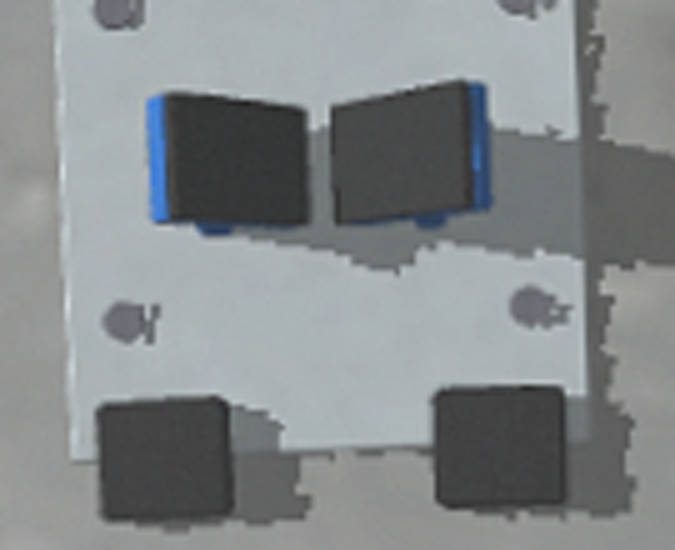

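```bash
python3 - <<'E'
from station import vision
from h import *
from scipy.optimize import least_squares
c=vision.calibration("wrist");d=np.load("w1.npz");Tc=wristpose(c,d["p"],d["r"])
px=np.array([(98,407),(228,400),(232,512),(101,518),(435,391),(563,388),(564,505),(435,507)])/5+[255,60]
cr=np.array([(24,46),(24,20),(0,20),(0,46),(24,-20),(24,-46),(0,-46),(0,-20)])/1e3
def W(s,P,z):
    ca,sa=np.cos(s[2]),np.sin(s[2]); return np.array([s[0]+ca*P[0]-sa*P[1],s[1]+sa*P[0]+ca*P[1],z])
f=lambda s:np.concatenate([wproj(c,Tc,W(s,P,.012))-q for P,q in zip(cr,px)])
r=least_squares(f,[.615,.11,.2]);s=r.x;print("cradle",np.round(s[:2],4),np.degrees(s[2]),np.round(r.fun,1))
np.save("cradle.npy",s)
# plate corners check
for P in [(104,52),(104,-52)]: print(wproj(c,Tc,W(s,np.array(P)/1e3,.004)))
print("saddle",wproj(c,Tc,W(s,(.068,0),.014)))
def fitc(pts,rad,z):
    pts=np.array(pts)/6+[270,185]
    w=np.array([wpix2plane(c,Tc,*q,z)[:2] for q in pts])
    r=least_squares(lambda s:np.hypot(*(w-s).T)-rad,w.mean(0)); return r.x,r.fun*1e3
def toc(w):
    ca,sa=np.cos(s[2]),np.sin(s[2]);v=w-s[:2];return np.round(1e3*np.array([ca*v[0]+sa*v[1],-sa*v[0]+ca*v[1]]),1)
for n,a in {"discTop":([(88,275),(515,270),(120,370),(190,455),(300,75),(150,160),(440,135)],.035,.03),
 "end":([(203,410),(470,410),(336,275),(336,545),(240,315),(432,315),(240,507),(430,505)],.019,.099),
 "root":([(180,270),(305,172),(230,195),(385,185),(430,270)],.019,.03)}.items():
    x,e=fitc(*a);print(n,np.round(x,4),toc(x),np.round(e,1))
E
```

```text
cradle [0.6079 0.1111] 13.736592938440417 [-0.9 -1.1 -0.3 -1.  -0.2  1.  -0.4  1.  -0.4 -0.6  0.8 -0.4  1.1  0.6
  0.3  0.7]
[266.20974834  62.95568903]
[370.90261835  59.3482894 ]
saddle [319.47336451  93.3009957 ]
discTop [0.5419 0.0972] [-67.4   2.1] [ 0.7 -2.1 -1.9 -1.9  0.5 -1.5 -2. ]
end [0.5438 0.0938] [-66.4  -1.6] [-1.8 -1.6 -0.7 -0.8 -1.1 -1.1 -1.  -1.3]
root [0.5438 0.0981] [-65.3   2.5] [ 1.4 -1.  -0.2  1.1  0.6]
```

```bash
cat >> h.py <<'E'
L=0.017; HW=0.011; YOFF=0.0
s_=None
def tool(xF,zF,t,y=0.0,s=None,Lr=None):
    """cradle-frame pos (m) of front tip corner F, tilt t deg -> TCP pos, rpy"""
    s=np.load("cradle.npy") if s is None else s
    Lr=L if Lr is None else Lr
    a=np.radians(t); d=np.array([np.sin(a),-np.cos(a)]); e=np.array([np.cos(a),np.sin(a)])
    p=np.array([xF,zF])-HW*e-Lr*d
    ca,sa=np.cos(s[2]),np.sin(s[2])
    return [s[0]+ca*p[0]-sa*y, s[1]+sa*p[0]+ca*y, p[1]], [180,-t,np.degrees(s[2])]
def F_of(pos,rpy,s=None,Lr=None):
    s=np.load("cradle.npy") if s is None else s
    Lr=L if Lr is None else Lr
    R=Ro.from_euler('xyz',rpy,degrees=True).as_matrix()
    w=np.array(pos)+R@[HW,0,Lr]; v=w[:2]-s[:2]; ca,sa=np.cos(s[2]),np.sin(s[2])
    return np.round(1e3*np.array([ca*v[0]+sa*v[1],-sa*v[0]+ca*v[1],w[2]]),1)
E
python3 - <<'E'
from station import robot, fingers
from h import *
for F in [(-.11,.08,15),(-.044,.037,15),(-.045,.08,15),(.0,.085,30),(.01,.075,25),(.03,.06,0),(.03,.16,0)]:
    P=tool(*F); q=robot.inverse_kinematics(*P); print(F,np.round(P[0],3),None if q is None else np.round(q))
fingers.gripper_to(.235,20); print("gap",robot.current_finger_gap())
robot.move_to(*tool(-.13,.05,0))
f0=robot.current_contact_force()
h=robot.line_to(tool(-.13,-.01,0)[0],velocity=.02,f_stop=3)
p=robot.current_tool_pos();print(h,p,robot.current_contact_force(),f0,robot.tip_reach)
robot.line_to(tool(-.13,.06,0)[0],velocity=.1)
print(robot.current_time_s())
E
```

```text
(-0.11, 0.08, 15) [0.486 0.081 0.094] [  22.   15.  -38.  120.   17.   34. -103.]
(-0.044, 0.037, 15) [0.551 0.097 0.051] [  13.   26.  -31.  113.   25.   32. -109.]
(-0.045, 0.08, 15) [0.55  0.097 0.094] [  16.   22.  -34.  111.   21.   37. -105.]
(0.0, 0.085, 30) [0.59  0.107 0.094] [  11.   20.  -26.  119.   30.   15. -115.]
(0.01, 0.075, 25) [0.601 0.109 0.086] [  12.   23.  -29.  113.   27.   23. -112.]
(0.03, 0.06, 0) [0.626 0.116 0.077] [   8.   40.  -32.   84.   22.   63. -104.]
(0.03, 0.16, 0) [0.626 0.116 0.177] [   9.   35.  -34.   77.   19.   74. -102.]
gap 0.2355581943872884
True [0.47092994 0.07761216 0.0172818 ] [-0.53164881 -1.21824576  5.14302667] [0.27128339 0.06736183 0.99635646] 0.017
8.3333
```

```bash
python3 - <<'E'
from station import robot, fingers, vision, recognise
from h import *
robot.move_to(*tool(-.105,.06,15,.0022))
robot.line_to(*tool(-.105,.039,15,.0022),velocity=.08)
robot.pause(.2)
print("f",np.round(robot.current_contact_force(),2),F_of(robot.current_tool_pos(),robot.current_eef_rot()))
print(robot.line_to(*tool(-.06,.039,15,.0008),velocity=.04,f_stop=6))
print("f",np.round(robot.current_contact_force(),2),F_of(robot.current_tool_pos(),robot.current_eef_rot()))
print(robot.line_to(*tool(-.0415,.039,15,.0),velocity=.03,f_stop=3))
robot.pause(.3)
p,r=robot.current_tool_pos(),robot.current_eef_rot()
print("f",np.round(robot.current_contact_force(),2),F_of(p,r))
im=vision.grab_frame("wrist"); cv2.imwrite("pics/w2.png",im[:,:,::-1]);np.savez("w2.npz",p=p,r=r)
im=vision.grab_frame("scene"); cv2.imwrite("pics/s2.png",cv2.resize(im[190:290,240:400,::-1],None,fx=5,fy=5,interpolation=cv2.INTER_CUBIC))
print(robot.current_time_s())
E
```

```text
f [-0.59  0.2  -0.12] [-104.3    2.2   39.5]
False
f [-1.77 -0.83  0.1 ] [-60.1   0.8  39. ]
True
f [ 0.67 -0.37 -0.1 ] [-44.1  -0.3  37.1]
11.6833
```

View pics/w2.png

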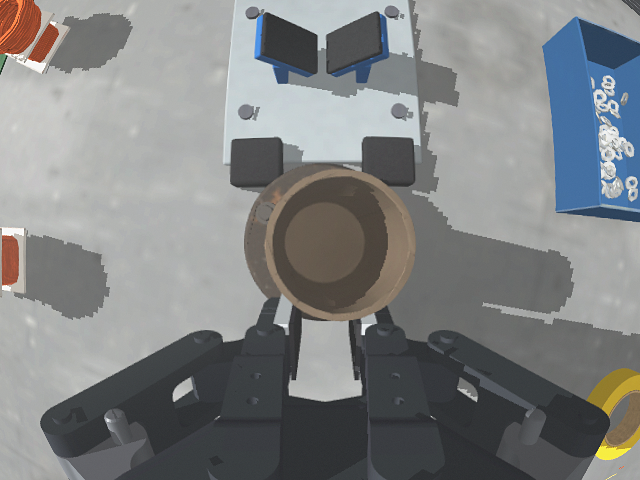

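View pics/s2.png

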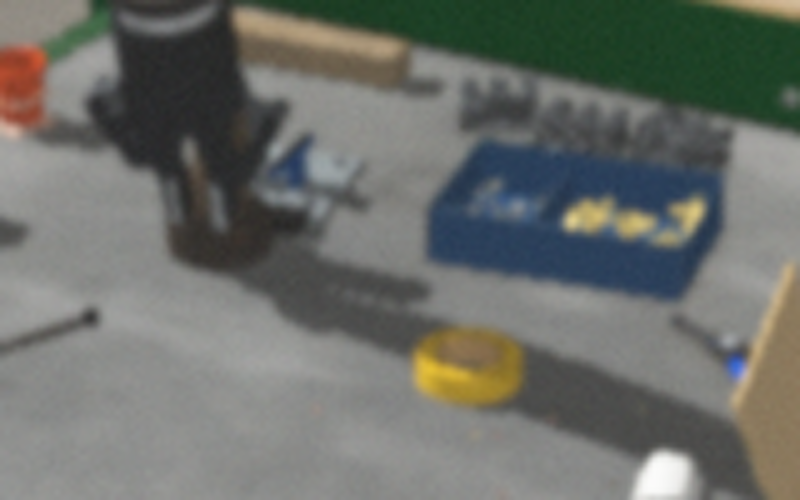

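```bash
python3 - <<'E'
import cv2
im=cv2.imread("pics/w2.png")[125:335,220:430]
cv2.imwrite("pics/w2z.png",cv2.resize(im,(600,600),interpolation=cv2.INTER_CUBIC)) 
E
```

```text
(no output)
```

View pics/w2z.png

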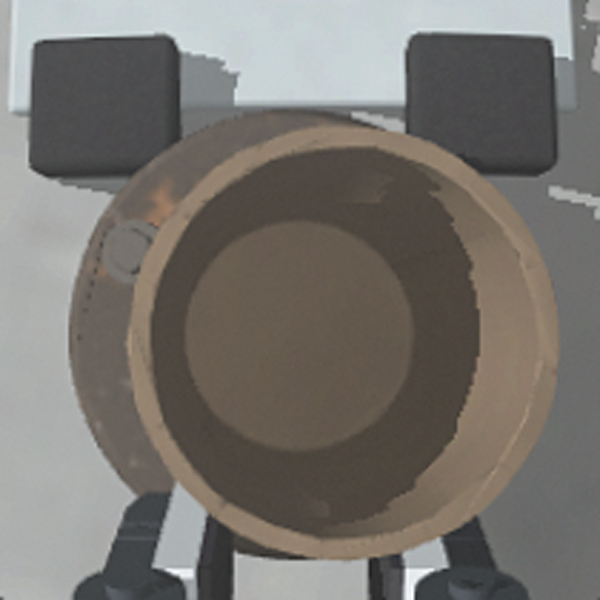

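```bash
python3 - <<'E'
from station import vision
from h import *
from scipy.optimize import least_squares
c=vision.calibration("wrist");d=np.load("w2.npz");Tc=wristpose(c,d["p"],d["r"])
k=210/600
Z=lambda a:np.array(a)*k+[220,125]
px=Z([(34,42),(177,36),(177,150),(31,172),(408,34),(552,38),(555,172),(470,172)])
cr=np.array([(24,46),(24,20),(4,20),(0,46),(24,-20),(24,-46),(0,-46),(0,-32)])/1e3
def W(s,P,z):
    ca,sa=np.cos(s[2]),np.sin(s[2]); return np.array([s[0]+ca*P[0]-sa*P[1],s[1]+sa*P[0]+ca*P[1],z])
f=lambda s:np.concatenate([wproj(c,Tc,W(s,P,.012))-q for P,q in zip(cr,px)])
r=least_squares(f,[.615,.11,.2]);s=r.x;print("cradle",np.round(s[:2],4),np.degrees(s[2]),np.round(r.fun,1))
np.save("cradle2.npy",s)
def toc(w):
    ca,sa=np.cos(s[2]),np.sin(s[2]);v=w-s[:2];return np.round(1e3*np.array([ca*v[0]+sa*v[1],-sa*v[0]+ca*v[1]]),1)
def fitc(pts,rad,z,free=False):
    w=np.array([wpix2plane(c,Tc,*q,z)[:2] for q in Z(pts)])
    r=least_squares(lambda s:np.hypot(*(w-s[:2]).T)-(s[2]),list(w.mean(0))+[rad]) if free else least_squares(lambda s:np.hypot(*(w-s).T)-rad,w.mean(0)); return r.x,r.fun*1e3
for n,a in {"discTop":([(70,340),(85,265),(78,400),(98,455),(125,490),(120,190)],.035,.03),
 "end":([(130,345),(556,345),(343,128),(343,557),(193,190),(493,190),(193,492),(493,492)],.019,.099)}.items():
  for fr in (0,1):
    x,e=fitc(*a,fr);print(n,np.round(x,4),toc(x[:2]),np.round(e,1))
E
```

```text
cradle [0.6072 0.1115] 13.810417190893762 [-2.1 -0.7 -0.7 -0.5 -1.4 -0.7 -2.7  0.9  0.  -0.   1.2  0.2  1.9  0.5
  3.7 -0.1]
discTop [0.58   0.1034] [-28.3  -1.3] [-0.1 -0.5 -0.1  0.3  0.   0.5]
discTop [0.5807 0.1011 0.0372] [-28.2  -3.7] [ 0.1 -0.4  0.1  0.3 -0.3  0.2]
end [0.5812 0.0999] [-28.   -5.1] [-0.7 -0.7 -0.7 -0.5 -0.7 -0.7 -0.8 -0.8]
end [0.5812 0.0999 0.0183] [-28.  -5.] [-0.  -0.   0.   0.2  0.   0.  -0.1 -0.1]
```

```bash
cat > tip.py <<'E'
import sys
from station import robot, fingers, vision
from h import *
U0=-.0155
def world(u,w,th,dx=0):
    a=np.radians(th); ru,rw=u-.029,w-.012
    return dx+ru*np.cos(a)+rw*np.sin(a), .012-ru*np.sin(a)+rw*np.cos(a)
def sched(th):
    t=np.interp(th,[0,38,50,90,100],[15,22,25,0,0])
    r=np.radians(th+t); r=min(r,np.pi/2)
    seat=.030+.022*np.sin(r)+.0005
    w=seat if th>=38 else np.interp(th,[0,38],[.075,.0495])
    c=np.interp(th,[50,60],[0,.0015])
    y=-.0013-(w-.03)*.055
    x,z=world(U0-c,w,th)
    return x,z,t,y
def go(ths,v=.03,fmax=9):
    for th in ths:
        robot.line_to(*tool(*sched(th)),velocity=v)
        f=np.array(robot.current_contact_force())
        s=np.load("cradle.npy");fx=f[0]*np.cos(s[2])+f[1]*np.sin(s[2]); fy=-f[0]*np.sin(s[2])+f[1]*np.cos(s[2])
        print(f"{th:.0f} f {fx:.2f} {fy:.2f} {f[2]:.2f} t {robot.current_time_s():.1f}")
        if np.linalg.norm(f)>fmax: print("HIGH"); return False
    return True
def shot(tag):
    p,r=robot.current_tool_pos(),robot.current_eef_rot()
    im=vision.grab_frame("wrist"); cv2.imwrite(f"pics/w{tag}.png",im[:,:,::-1]);np.savez(f"w{tag}.npz",p=p,r=r)
    im=vision.grab_frame("scene"); cv2.imwrite(f"pics/s{tag}.png",cv2.resize(im[190:270,240:340,::-1],None,fx=7,fy=7,interpolation=cv2.INTER_CUBIC))
E
python3 - <<'E'
from tip import *
for th in range(0,94,4):
    S=sched(th);q=robot.inverse_kinematics(*tool(*S))
    print(th,np.round(np.array(S)*[1e3,1e3,1,1e3],1),None if q is None else np.round(q))
E
```

```text
0 [-44.5  75.   15.   -3.8] [  17.   23.  -34.  111.   21.   37. -106.]
4 [-40.2  75.3  15.7  -3.6] [  17.   23.  -34.  111.   22.   36. -106.]
8 [-36.   75.3  16.5  -3.5] [  17.   23.  -34.  111.   22.   35. -106.]
12 [-32.1  75.   17.2  -3.3] [  16.   23.  -34.  111.   22.   34. -107.]
16 [-28.4  74.5  17.9  -3.2] [  16.   23.  -33.  112.   23.   33. -107.]
20 [-24.9  73.8  18.7  -3. ] [  16.   23.  -33.  112.   23.   32. -108.]
24 [-21.6  72.9  19.4  -2.9] [  16.   23.  -33.  112.   24.   31. -108.]
28 [-18.5  71.9  20.2  -2.7] [  15.   23.  -32.  113.   24.   29. -109.]
32 [-15.7  70.8  20.9  -2.6] [  15.   23.  -32.  113.   25.   28. -109.]
36 [-13.2  69.6  21.6  -2.4] [  15.   23.  -31.  113.   26.   27. -110.]
40 [-9.7 69.7 22.5 -2.4] [  14.   23.  -31.  114.   26.   26. -110.]
44 [-5.  70.8 23.5 -2.4] [  14.   23.  -30.  114.   27.   24. -111.]
48 [-0.4 71.5 24.5 -2.5] [  13.   23.  -30.  114.   27.   23. -112.]
52 [ 3.8 71.8 23.8 -2.5] [  13.   24.  -30.  113.   27.   25. -111.]
56 [ 7.7 72.  21.2 -2.5] [  14.   25.  -31.  110.   26.   29. -110.]
60 [11.7 71.9 18.8 -2.5] [  13.   26.  -32.  107.   25.   34. -108.]
64 [16.  71.  16.2 -2.5] [  13.   28.  -32.  103.   24.   38. -107.]
68 [20.1 69.7 13.8 -2.5] [  12.   30.  -32.  100.   24.   42. -107.]
72 [24.2 68.2 11.2 -2.5] [  12.   32.  -32.   97.   23.   46. -106.]
76 [28.1 66.4  8.8 -2.5] [  11.   34.  -32.   94.   23.   50. -106.]
80 [31.9 64.3  6.2 -2.5] [  10.   36.  -32.   90.   23.   54. -105.]
84 [35.5 62.   3.8 -2.5] [   9.   38.  -32.   87.   23.   58. -105.]
88 [38.9 59.4  1.2 -2.5] [   8.   40.  -32.   84.   23.   62. -104.]
92 [42.1 56.6  0.  -2.5] [   8.   41.  -32.   82.   23.   64. -104.]
```

```bash
python3 - <<'E'
from tip import *
robot.pause(.2)
robot.line_to(*tool(-.052,.039,15,-.001),velocity=.05)
robot.line_to(*tool(-.052,.075,15,-.0035),velocity=.08)
print(np.round(robot.current_contact_force(),2))
go(range(0,33,4)); shot("3"); print(robot.current_time_s())
E
```

```text
[-0.15  1.17  0.06]
0 f 0.50 -0.35 0.00 t 13.2
4 f -1.85 0.45 0.34 t 13.5
8 f -4.06 0.15 1.89 t 13.8
12 f -6.48 1.52 6.19 t 14.0
HIGH
14.1417
```

View pics/w3.png

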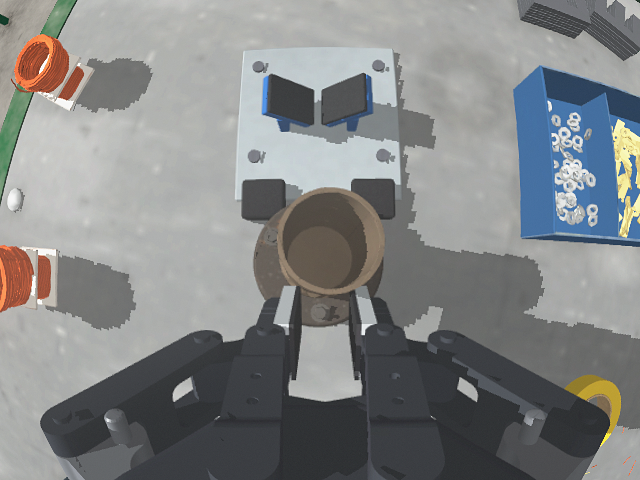

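View pics/s3.png

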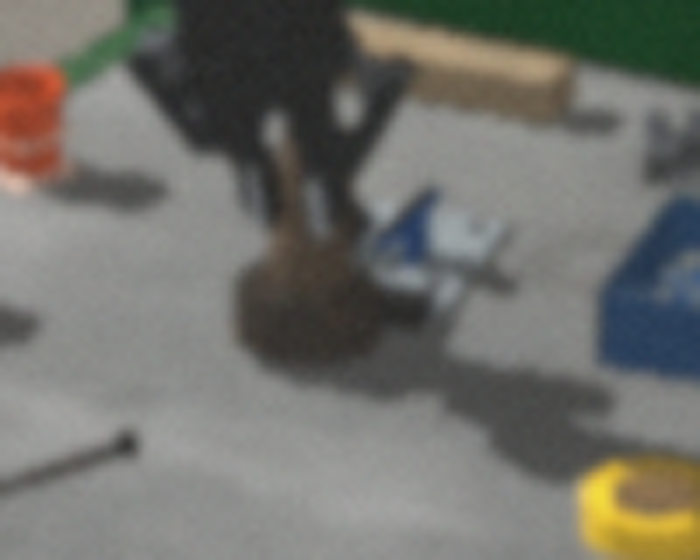

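```bash
cat >> tip.py <<'E'
def sched2(th,w,c=0):
    t=np.interp(th,[0,38,50,90,100],[15,22,25,0,0])
    x,z=world(U0-c,w,th); return x,z,t,-.0013-(w-.03)*.055
def go2(lst,v=.03,fmax=9):
    s=np.load("cradle.npy")
    for th,w in lst:
        robot.line_to(*tool(*sched2(th,w)),velocity=v)
        f=np.array(robot.current_contact_force());fx=f[0]*np.cos(s[2])+f[1]*np.sin(s[2]); fy=-f[0]*np.sin(s[2])+f[1]*np.cos(s[2])
        print(f"{th:.0f} {w*1e3:.0f} f {fx:.2f} {fy:.2f} {f[2]:.2f} t {robot.current_time_s():.1f}")
        if np.linalg.norm(f)>fmax: print("HIGH"); return False
    return True
E
python3 - <<'E'
from tip import *
go2([(13,.070),(16,.071),(19,.071),(22,.071),(25,.071),(28,.071),(31,.071),(34,.071)]); shot("4"); print(robot.current_time_s())
E
```

```text
13 70 f -1.96 1.01 0.22 t 14.4
16 71 f -1.35 0.31 -0.94 t 14.7
19 71 f -1.37 -0.57 0.28 t 15.0
22 71 f -2.74 0.12 1.23 t 15.3
25 71 f -0.75 -0.05 1.53 t 15.5
28 71 f -1.24 0.14 1.90 t 15.8
31 71 f -1.76 0.51 2.99 t 16.1
34 71 f -1.17 0.32 3.23 t 16.4
16.4667
```

View pics/w4.png

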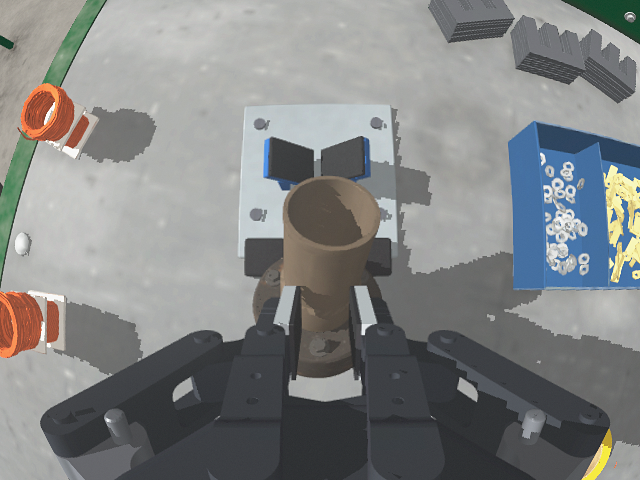

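View pics/s4.png

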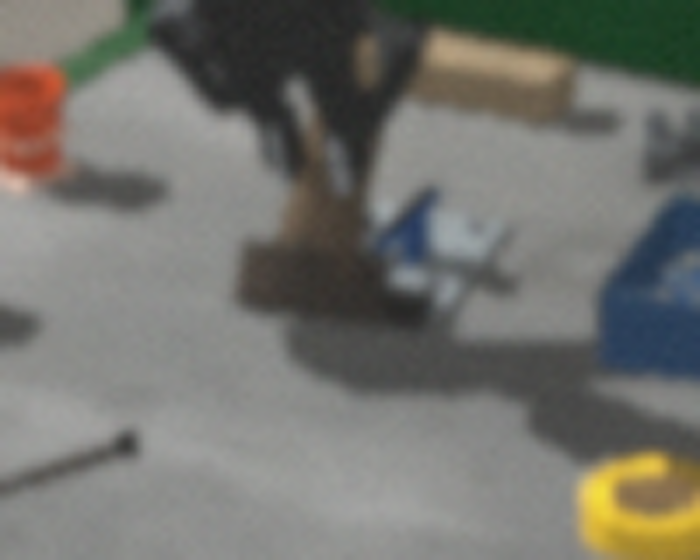

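```bash
cat >> tip.py <<'E'
def predict(tag,ths,pts=((0,.099),),y=-.004):
    c=vision.calibration("wrist");d=np.load(f"w{tag}.npz");Tc=wristpose(c,d["p"],d["r"]);s=np.load("cradle.npy")
    ca,sa=np.cos(s[2]),np.sin(s[2])
    for th in ths:
        o=[]
        for u,w in pts:
            x,z=world(u,w,th); o.append(np.round(wproj(c,Tc,[s[0]+ca*x-sa*y,s[1]+sa*x+ca*y,z]),0))
        print(th,o)
E
python3 - <<'E'
from tip import *
predict("4",[25,30,34,38,42])
E
```

```text
25 [array([325., 243.])]
30 [array([325., 222.])]
34 [array([325., 207.])]
38 [array([325., 193.])]
42 [array([325., 180.])]
```

```bash
python3 - <<'E'
from tip import *
if go2([(37,.071),(40,.071),(42,.071)]):
    go2([(42,.064),(42,.058),(42,.053)])
shot("5"); print(robot.current_time_s()); predict("5",[36,40,44,48])
E
```

```text
37 71 f -1.66 0.36 4.08 t 16.7
40 71 f -1.09 -0.69 5.20 t 17.0
42 71 f -0.26 -0.70 3.55 t 17.3
42 64 f -1.03 0.69 1.80 t 17.6
42 58 f -1.03 -0.37 2.60 t 18.0
42 53 f -1.34 1.19 4.42 t 18.3
18.4167
36 [array([328., 183.])]
40 [array([328., 169.])]
44 [array([328., 157.])]
48 [array([328., 146.])]
```

View pics/w5.png

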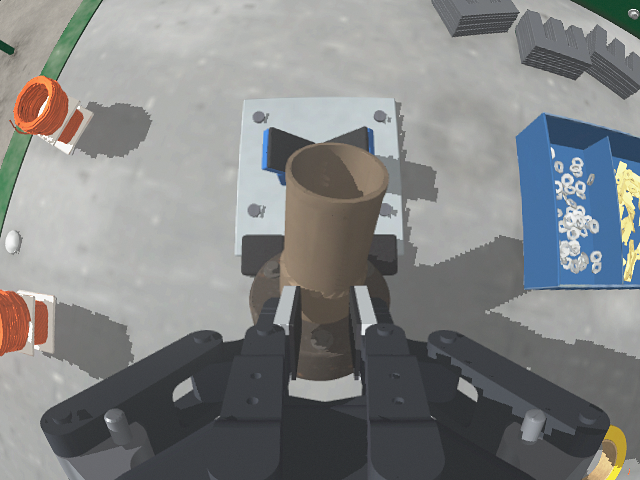

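View pics/s5.png

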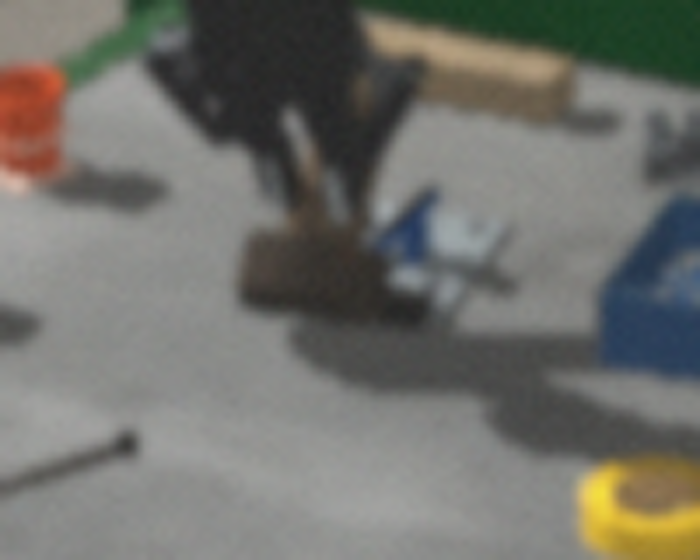

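```bash
cat >> tip.py <<'E'
def go3(ths,dw=.002,v=.025,fmax=9):
    s=np.load("cradle.npy")
    for th in ths:
        t=np.interp(th,[0,38,50,90,100],[15,22,25,0,0]); r=np.radians(min(th+t,90))
        w=.0305+.022*np.sin(r)+dw; c=np.interp(th,[50,60],[0,.0015])
        robot.line_to(*tool(*sched2(th,w,c)),velocity=v)
        f=np.array(robot.current_contact_force());fx=f[0]*np.cos(s[2])+f[1]*np.sin(s[2]); fy=-f[0]*np.sin(s[2])+f[1]*np.cos(s[2])
        print(f"{th:.0f} {w*1e3:.0f} f {fx:.2f} {fy:.2f} {f[2]:.2f} t {robot.current_time_s():.1f}")
        if np.linalg.norm(f)>fmax: print("HIGH"); return False
    return True
E
python3 - <<'E'
from tip import *
go3([44,46,48,50,52,54,56])
shot("6"); print(robot.current_time_s()); predict("6",[48,52,56,60,64])
E
```

```text
44 53 f -0.75 -0.13 5.01 t 18.7
46 53 f -1.13 0.75 4.77 t 18.9
48 53 f -1.15 0.28 4.55 t 19.2
50 54 f -0.82 0.25 4.61 t 19.4
52 54 f -0.74 -0.62 0.25 t 19.7
54 54 f -0.03 -0.28 0.59 t 19.9
56 54 f 1.17 0.21 -0.35 t 20.2
20.2667
48 [array([327., 184.])]
52 [array([327., 172.])]
56 [array([327., 163.])]
60 [array([327., 155.])]
64 [array([327., 148.])]
```

View pics/w6.png

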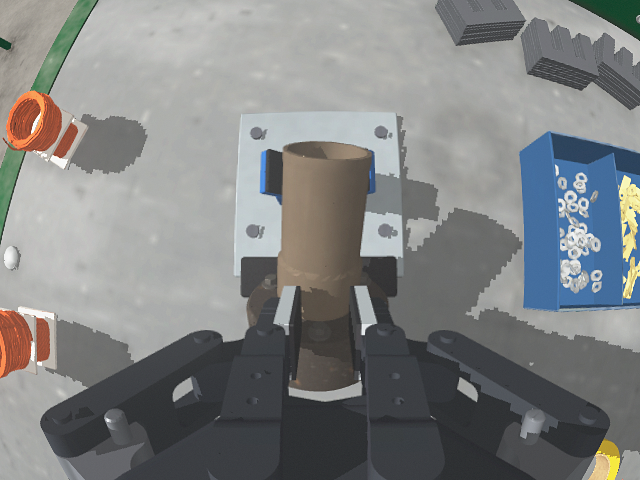

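View pics/s6.png

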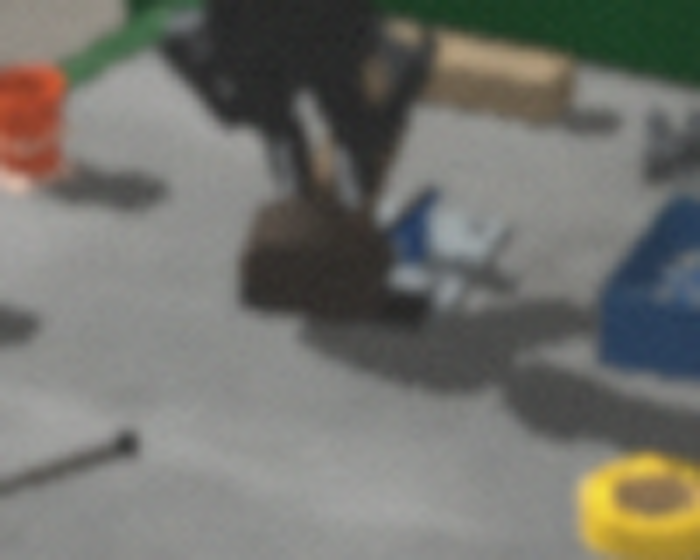

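```bash
python3 - <<'E'
from tip import *
go3([57.5,59,60.5,62,63.5,65,66.5,68,69.5,71],v=.02)
shot("7"); print(robot.current_time_s()); predict("7",[64,68,72,76,80])
E
```

```text
58 54 f -0.01 -0.28 1.21 t 20.5
59 54 f -0.62 -1.44 1.49 t 20.8
60 54 f 0.18 -0.47 1.13 t 21.0
62 54 f 0.12 -0.42 1.81 t 21.3
64 54 f 0.23 -0.48 1.52 t 21.5
65 54 f 0.59 -1.06 0.17 t 21.8
66 54 f 1.16 -0.81 0.27 t 22.0
68 54 f 1.08 -0.58 0.94 t 22.3
70 54 f 1.18 -0.47 1.10 t 22.5
71 54 f 1.08 0.34 0.44 t 22.8
22.8667
64 [array([327., 181.])]
68 [array([327., 172.])]
72 [array([327., 164.])]
76 [array([327., 158.])]
80 [array([327., 153.])]
```

View pics/w7.png

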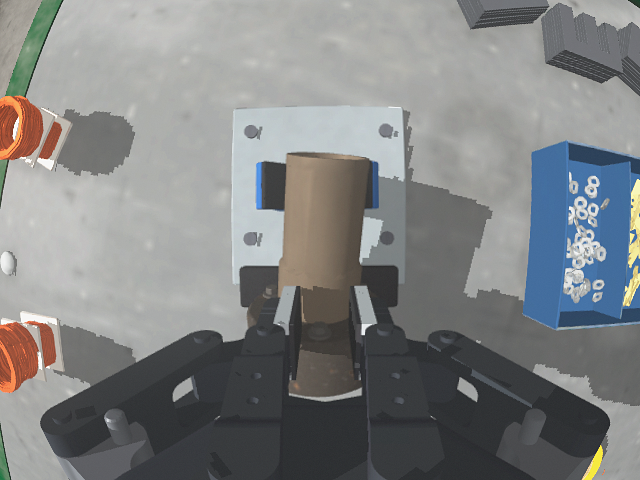

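View pics/s7.png

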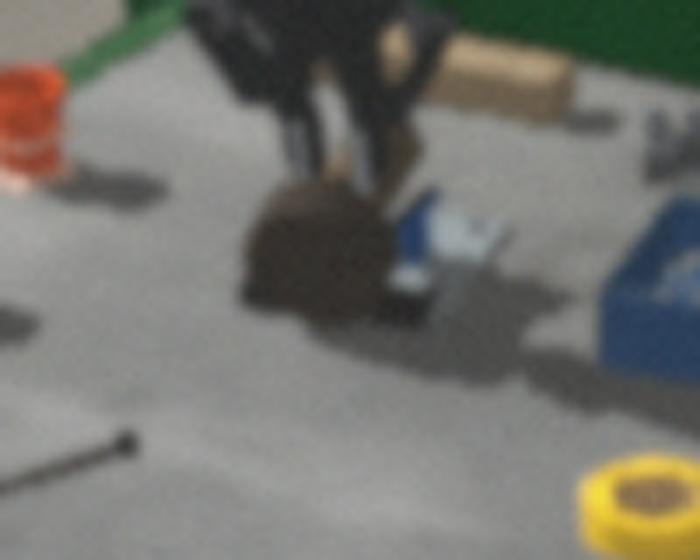

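```bash
python3 - <<'E'
from tip import *
go3([72.5,74,75.5,77,78.5,80,81.5,83,84.5,86],v=.02)
shot("8"); print(robot.current_time_s()); predict("8",[78,82,86,90])
E
```

```text
72 54 f -0.14 -0.84 0.53 t 23.1
74 54 f 0.78 -0.15 0.97 t 23.4
76 54 f 1.04 -0.66 0.56 t 23.6
77 54 f 0.42 0.70 0.35 t 23.9
78 54 f 0.38 0.23 0.96 t 24.1
80 54 f 0.63 -0.20 0.32 t 24.4
82 54 f 1.70 -0.25 0.71 t 24.6
83 54 f 0.46 0.98 -0.49 t 24.9
84 54 f -0.29 0.84 -0.09 t 25.1
86 54 f -0.97 0.13 0.49 t 25.4
25.4667
78 [array([327., 183.])]
82 [array([327., 175.])]
86 [array([327., 168.])]
90 [array([327., 163.])]
```

View pics/w8.png

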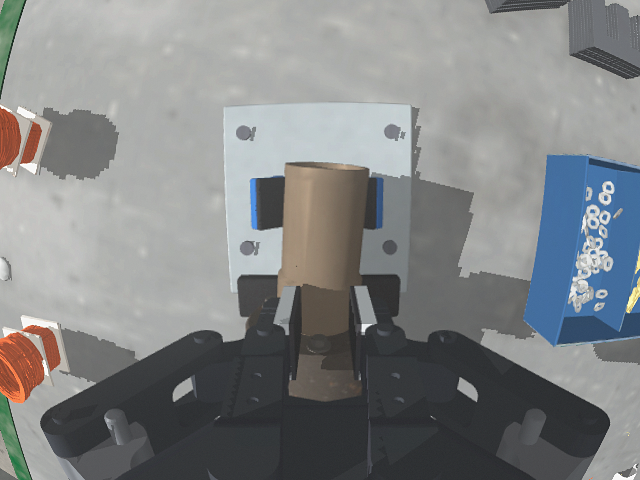

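View pics/s8.png

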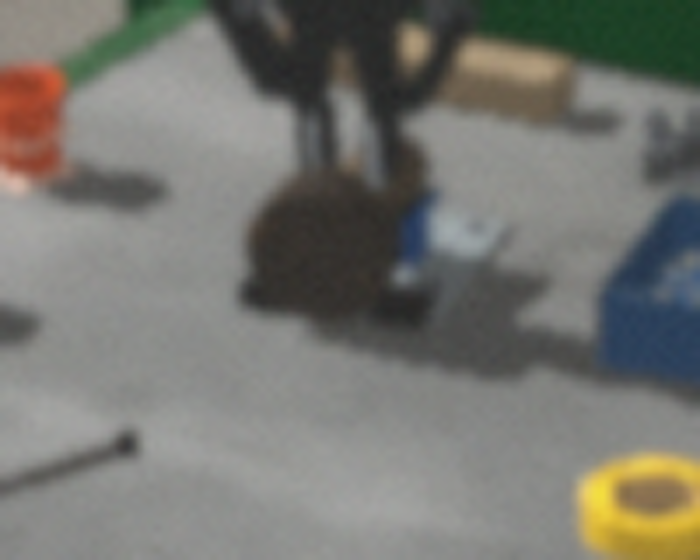

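```bash
python3 - <<'E'
from tip import *
go3([87.5,89,90.5],v=.015,fmax=5)
robot.pause(.2);shot("9"); print(robot.current_time_s()); predict("9",[78,82,86,90,94])
E
```

```text
88 54 f -0.08 1.03 0.47 t 25.7
89 54 f -0.66 1.20 1.63 t 26.0
90 54 f -2.58 2.45 5.11 t 26.3
HIGH
26.5667
78 [array([330., 193.])]
82 [array([330., 184.])]
86 [array([329., 176.])]
90 [array([329., 170.])]
94 [array([329., 165.])]
```

View pics/w9.png

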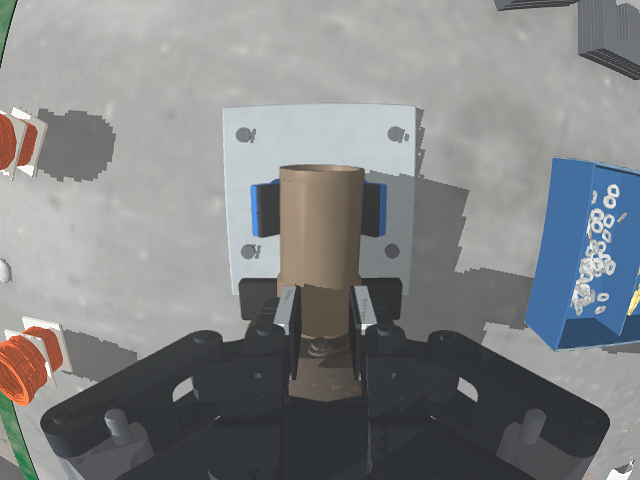

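View pics/s9.png

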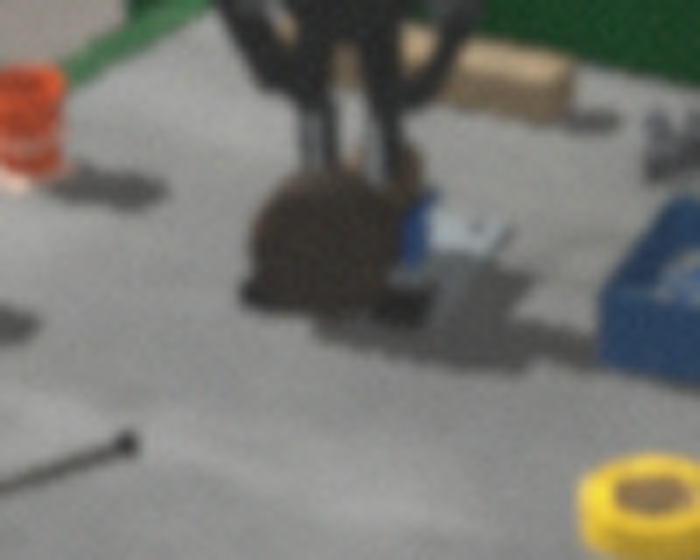

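```bash
python3 - <<'E'
from tip import *
P=list(robot.current_tool_pos())
robot.line_to([P[0],P[1],P[2]+.003],velocity=.01);robot.pause(.2);print(np.round(robot.current_contact_force(),2))
s=np.load("cradle.npy");dx=.002
robot.line_to([P[0]+dx*np.cos(s[2]),P[1]+dx*np.sin(s[2]),P[2]+.03],velocity=.03);robot.pause(.2);print(np.round(robot.current_contact_force(),2))
robot.line_to([P[0],P[1],P[2]+.10],velocity=.08)
robot.move_to([.53,.09,.27],[180,0,np.degrees(s[2])]);robot.pause(.3)
shot("10"); im=vision.grab_frame("top");cv2.imwrite("pics/t10.png",cv2.resize(im[140:270,180:320,::-1],None,fx=4.5,fy=4.5,interpolation=cv2.INTER_CUBIC))
im=cv2.imread("pics/w10.png")
print(robot.current_time_s())
c=vision.calibration("wrist");d=np.load("w10.npz");Tc=wristpose(c,d["p"],d["r"])
ca,sa=np.cos(s[2]),np.sin(s[2])
for x,y,z in [(87,0,40),(87,0,59),(18,0,75),(-12,0,75),(-12,0,40),(68,0,14),(0,0,0)]:
    print((x,y,z),np.round(wproj(c,Tc,[s[0]+(ca*x-sa*y)/1e3,s[1]+(sa*x+ca*y)/1e3,z/1e3])))
E
```

```text
[ 0.1  -0.08  0.04]
[-0.06 -0.48 -0.41]
30.6583
(87, 0, 40) [322.  41.]
(87, 0, 59) [322.  36.]
(18, 0, 75) [322. 107.]
(-12, 0, 75) [322. 142.]
(-12, 0, 40) [322. 142.]
(68, 0, 14) [322.  66.]
(0, 0, 0) [322. 131.]
```

View pics/w10.png

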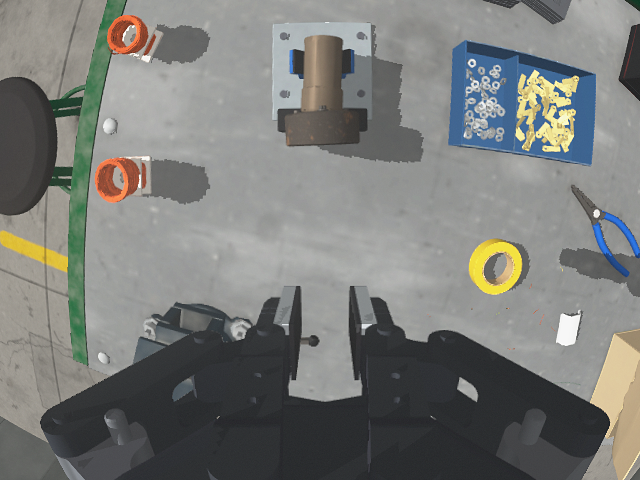

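View pics/s10.png

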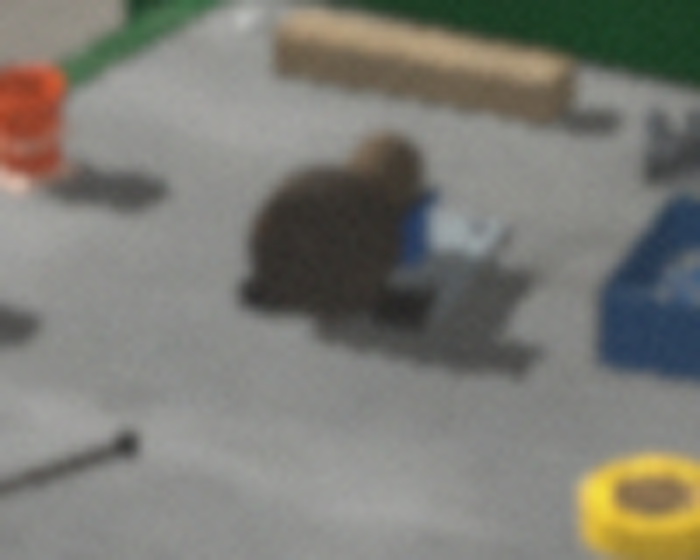

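View pics/t10.png

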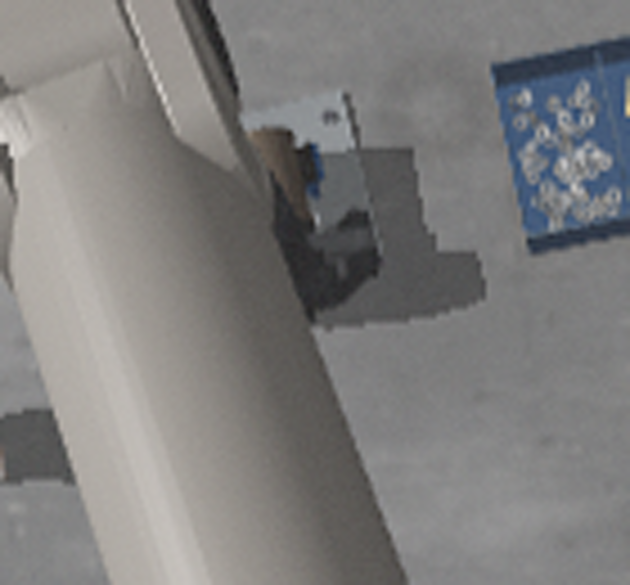

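```bash
python3 - <<'E'
import cv2
im=cv2.imread("pics/w10.png")[15:155,260:385]
cv2.imwrite("pics/w10z.png",cv2.resize(im,None,fx=4.2,fy=4.2,interpolation=cv2.INTER_CUBIC))
E
```

```text
(no output)
```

View pics/w10z.png

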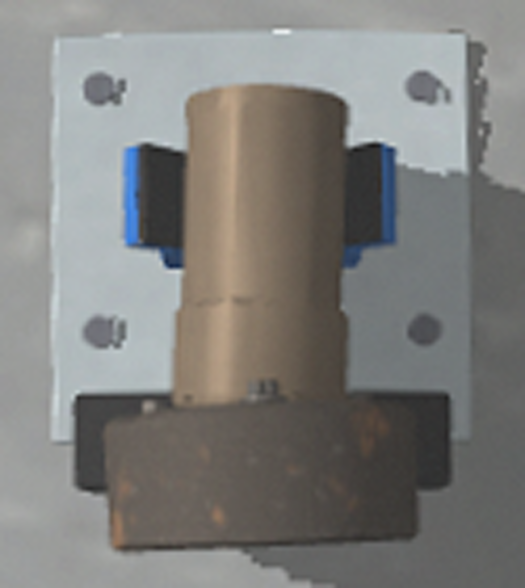

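```bash
python3 - <<'E'
from station import robot, workorder
print(robot.current_contact_force(),robot.current_time_s()); workorder.close_job()
E
```

```text
[0.10354234 0.66234153 0.07853858] 30.6583
the job is handed in; nothing more can be done
```

The solenoid is lying on its side in the cradle with its tube in the V saddle, and I handed the job in at about 31 s of the 69 s allowed. The hand-in reported no verdict.

**Pushing:** I pushed it upright to the heel with two slightly spread fingertips. At the pause it measured x ≈ −28 mm, y ≈ −1 mm in the cradle frame.

**Tipping and lowering:** I tipped it over the heel from high on the tube. The fingers then went down to the ledge and held it back (about 1 N) until the tube was in the V.

**Last checks:** These are from the wrist camera:
- The tube is centred in the saddle.
- The underside is at about x = −14 mm, y ≈ 0. The disc looks turned by about 3–4°, within the limit.
- The fingers are clear, with the tool force back to noise.
- The bystanders in view (both coils, tape roll) looked undisturbed. I did not measure any of them, and no checking picture showed all of them.

**What did not go to plan:**
- The first tipping path dragged down on the tube and reached about 9 N at the wrist. I corrected it by moving the fingers up along with the tube.
- Near the balance point the solenoid ran a few degrees ahead of the fingers before the ledge caught it.
- The last step of lowering pressed on the tube with about 5–6 N before I lifted away.

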